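# Release the sugar shaker from its ratchet holder

## Robot

A 6-joint arm with a two-finger parallel gripper is mounted at the origin on a cart in front of the work surface, level with it; the furniture and walls round the work are solid. World frame = base frame: x ahead of the robot, y to its left, z up, the work surface at z = 0. Lengths are in m, angles in rad, forces in N, time in s.
With the tool pointing down it reaches from about 0.275 to 0.875 m from the base axis. Payload 12.5 kg.
Tool frame: the origin (TCP) lies on the centre line of the jaws, within the pads' length; the fingertips stand r.finger_overhang ahead of it and the grasp point (between the pads) lies 3 mm ahead of it (r.finger_overhang is the distance from the TCP to the fingertips, in m); z points along the fingers, y is the line along which they close (so a half turn about z gives the same grasp; the last joint's range is limited). The gripper opens to 85 mm and grips with 20 to 120 N. Pads are 22 mm wide; open, the fingers measure 114 mm over their backs; the gripper's body (76 mm by 85 mm) begins 54 mm behind the grasp point. The pads swing forward as they close: fully open they stand 13 mm farther back than shut.
Start: joints at [1.224, 0.351, 1.652, -0, 1.139, -0.085], TCP at [0.142, 0.531, 0.253] pointing down, gripper open.
Joint ranges: [-2.75, 2.75], [-0.79, 2.1], [0.01, 2.65], [-1.57, 4.71], [0.07, 3.14], [-2.87, 2.87]. Speed limits (rad/s): [2.22, 2.22, 2.79, 3.14, 3.14, 3.14].

## Interface

Orientations are given as a unit quaternion [x, y, z, w].
In Python, from cell import r, optics gives the robot as it stands. The module is installed in compiled form; this text tells all that it offers. Calls block until the motion is done:
- r.move_to(position, orientation): joint-space move of the TCP to a pose.
- r.move_linear(position, rot=None, vel=0.15): straight line of the TCP; rot=None keeps the orientation; vel is the mean speed in m/s.
- r.set_joints(angles): joint-space move.
- r.set_gripper(opening, squeeze=None): opening from 0.0 (shut) to 1.0 (fully open); squeeze is the grip in N (None keeps the last); returns when the fingers have stopped.
- r.sleep(seconds).
- r.inverse_kinematics(position, orientation): joint angles nearest the present ones, or None.
- optics.get_image(name): name is "side" or "top" or "wrist"; returns a dict with "pixels" (384x512x3 uint8, red, green, blue), "depth" (384x512 float32, m along the optical axis (not along the pixel's ray), 0 where there is no reading), "fx", "fy", "cx", "cy" (pixels), "camera_from_world" (4x4, takes a point from world to camera coordinates); the wrist camera has in their place "mount" (4x4, takes a point from camera to tool coordinates, whose origin is the TCP and whose axes are the flange's). Camera axes: x right, y down, z forward; pixel columns grow to the right and rows downward; lengths in m; the calibration is good to about 2 mm. A picture is of the moment at which its call begins: read the wrist's pose just before it.
A pose or a line that the arm cannot do raises r.PlanningError and nothing moves.
- r.hand_in(): hands the job in; it is judged then, once.
Readings, each from a call of its own:
- r.current_t(): time.
- r.current_q(): joint angles.
- r.current_qvel(): joint speeds.
- r.current_effort(): joint torques, N m.
- r.current_tool_pos(): TCP position.
- r.current_ee_rot(): TCP orientation.
- r.current_contact_force(): force on the tool from outside, world axes, zero at the start.
- r.current_torque(): the same for the moment, N m.
- r.current_opening(): opening from 0.0 (shut) to 1.0 (fully open).
- r.current_finger_force(): force on a finger pad.
Only numpy, scipy, OpenCV 4.12 (cv2) and the standard library are available. Lean on these libraries where they do the work, as an engineer would, in place of code of your own. Each camera call takes 0.05 s, during which the arm holds its last target. There are 200 camera calls.

## Task

Free the sugar shaker: on the holder that grips it, press the release pad down with the fingertips and, keeping it down, push the sliding stop back along its bar, away from the shaker, until it is fully back against the end block, then let go. Leave the sugar shaker standing where it is, do not pick anything up, and leave the other holder with the sprinkle jar and everything else on the table alone.

Things in the scene. Friction and masses are not known exactly. Their poses are not given: they have to be found in the camera images.
- shaker_holder: fixed steel jar holder that grips the sugar shaker (the two holders look alike). Origin: mid width, on the table; +x runs along the bar AWAY from the held thing, z up. Base x -130..120 mm, 90 wide, 5 thick; end plate 53 mm high at x = -127; held thing round x = -93; toothed bar 14 mm wide, 22 high; end block 31 mm high at x = 109..119.
- shaker_holder_stop (a joint): slide of its stop along the bar, m: 0 = nearest the held thing, 0.095 = fully back at the end block; starts about 0.002 to 0.028. A pawl in saw teeth 7 mm apart blocks it from going back (up to 7 mm of play) unless the release is held down; then it slides with about 1.5 N friction and stays where left. Its jaw plate, beside the held thing, is 74 mm wide with its top 61 mm over the table.
- shaker_holder_release (a joint): its release lever on the stop, rad: 0 = pad up, 0.32 = pad pressed down to its stop (mid pad about 7 mm lower; 4 to 7 N, least at its rear edge). At rest 0 to 0.18, as the pawl sits in or on a tooth; clear of the teeth above 0.19. Sprung: it comes up when let go, so keep it pressed while the stop is pushed.
- shaker_holder_pad (a point): middle of the upper face of its release pad; rides on the stop and lever. Ribbed steel plate 38 mm wide, 33 mm long along the bar, about 46 mm over the table, rising 9 mm to the rear (level when pressed), between jaw plate (40 mm in front of this point) and push tab (face 18 mm behind it, along the holder's +x). In the holder's frame x = stop value - 13 mm, y = 0 (pad up).
- shaker_holder_tab (a point): middle of the front face (towards the pad) of its black upright push tab, 5 mm below the top edge, 67 mm over the table; holder's frame x = stop value + 5 mm, y = 0. The tab is part of the stop, 52 mm wide, 8 mm thick, top 72 mm over the table; below 52 mm it is cut away between two legs.
- jar_holder: fixed steel jar holder that grips the sprinkle jar (the two holders look alike). Origin: mid width, on the table; +x runs along the bar AWAY from the held thing, z up. Base x -130..120 mm, 90 wide, 5 thick; end plate 53 mm high at x = -127; held thing round x = -93; toothed bar 14 mm wide, 22 high; end block 31 mm high at x = 109..119.
- jar_holder_stop (a joint): slide of its stop along the bar, m: 0 = nearest the held thing, 0.095 = fully back at the end block; starts about 0.002 to 0.028. A pawl in saw teeth 7 mm apart blocks it from going back (up to 7 mm of play) unless the release is held down; then it slides with about 1.5 N friction and stays where left. Its jaw plate, beside the held thing, is 74 mm wide with its top 61 mm over the table.
- jar_holder_release (a joint): its release lever on the stop, rad: 0 = pad up, 0.32 = pad pressed down to its stop (mid pad about 7 mm lower; 4 to 7 N, least at its rear edge). At rest 0 to 0.18, as the pawl sits in or on a tooth; clear of the teeth above 0.19. Sprung: it comes up when let go, so keep it pressed while the stop is pushed.
- jar_holder_pad (a point): middle of the upper face of its release pad; rides on the stop and lever. Ribbed steel plate 38 mm wide, 33 mm long along the bar, about 46 mm over the table, rising 9 mm to the rear (level when pressed), between jaw plate (40 mm in front of this point) and push tab (face 18 mm behind it, along the holder's +x). In the holder's frame x = stop value - 13 mm, y = 0 (pad up).
- jar_holder_tab (a point): middle of the front face (towards the pad) of its black upright push tab, 5 mm below the top edge, 67 mm over the table; holder's frame x = stop value + 5 mm, y = 0. The tab is part of the stop, 52 mm wide, 8 mm thick, top 72 mm over the table; below 52 mm it is cut away between two legs.
- sugar_shaker: glass sugar shaker with a grey domed metal top, 44 mm across, 90 mm tall, loose, standing in its holder; origin at the middle of its underside
- sprinkle_jar: clear jar of sweets with a black screw cap, 54 mm across, 75 mm tall, loose, standing in the other holder; origin at the middle of its underside
- tumbler: empty clear glass tumbler, 81 mm across, 93 mm tall, loose bystander at the back; origin under its middle
- coffee_mug: white coffee mug, 92 mm across (127 mm with handle), 95 mm tall, loose bystander left of the holders; origin under its middle
- bottle_opener: bottle opener with dark green handle, 174 x 41 x 20 mm, loose bystander lying in front on the right; origin under its middle
Things that resemble listed ones, but are neither listed nor needed, are in the scene too. Leave any orange or purple look-alike of the sprinkle_jar alone.

How it is judged:
On the way, in this order (a step that is already met when the one before it is completed fails the run):
1. the release pad of the sugar shaker's holder is pressed down while the stop is still near the shaker (value of joint shaker_holder_release above 0.15 rad and value of joint shaker_holder_stop below 0.05 m and contact force between the fingers and shaker_holder above 1 N), for 0.05 s.
2. the stop is pushed fully back (value of joint shaker_holder_stop above 0.085 m), for 0.1 s.
At the end, for the whole second after the job is handed in: The shaker's stop is above 0.085 m and its release below 0.19 rad; shaker and sprinkle jar stand upright within 15 mm of their starts; the other stop is below 0.035 m; tumbler, mug and opener are within 30 mm of their starts (value of joint shaker_holder_stop above 0.085 m and value of joint shaker_holder_release below 0.19 rad and distance of each of sugar_shaker, sprinkle_jar from where it was at the start of the episode below 0.015 m and angle between each of sugar_shaker, sprinkle_jar's own z axis and vertical below 0.1 rad and linear speed of sugar_shaker below 0.02 m/s and value of joint jar_holder_stop below 0.035 m and distance of each of tumbler, coffee_mug, bottle_opener from where it was at the start of the episode below 0.03 m); the robot touches nothing.
It fails at once if the sugar shaker is knocked away or tipped (over 30 mm or 0.35 rad) (distance of sugar_shaker from where it was at the start of the episode above 0.03 m or angle between sugar_shaker's own z axis and vertical above 0.35 rad).
It fails at once if the sprinkle jar is knocked away or tipped (over 30 mm or 0.35 rad) (distance of sprinkle_jar from where it was at the start of the episode above 0.03 m or angle between sprinkle_jar's own z axis and vertical above 0.35 rad).
It fails at once if the sugar shaker or the sprinkle jar is lifted by more than 15 mm (height (world z) of any of sugar_shaker, sprinkle_jar above 0.02 m).
It fails at once if the other holder's release is pressed or its stop pushed back ((value of joint jar_holder_release above 0.26 rad and contact force between the fingers and jar_holder above 0.5 N) or value of joint jar_holder_stop above 0.04 m).
It fails at once if a bystander (tumbler, mug, bottle opener) is moved by more than 50 mm (distance of any of tumbler, coffee_mug, bottle_opener from where it was at the start of the episode above 0.05 m).
It also fails if it takes over 29 s, if anything falls off the work surface, if the arm or the gripper's body presses on something with over 40 N, if the wrist force passes 120 N, or if a joint passes its speed limit or range.

## Working session

There is one attempt and no reset: what is moved stays moved. The work goes in short steps, each a Python script; the robot and the scene stay as the last script left them, time stands still between calls to the robot, and variables do not carry over. Pictures are saved under pics/ and viewed, at most 10 in all, crops included, and the job is handed in when it is done.

```bash
mkdir -p pics; cat > h.py <<'E'
import numpy as np, cv2
from cell import r, optics
def cloud(im):
    d=im["depth"]; v,u=np.mgrid[:384,:512]
    P=np.stack([(u-im["cx"])/im["fx"]*d,(v-im["cy"])/im["fy"]*d,d],-1)
    T=np.linalg.inv(im["camera_from_world"]); W=P@T[:3,:3].T+T[:3,3]; W[d==0]=np.nan; return W
E
python3 - <<'E'
from h import *
for n in("top","side"):
    im=optics.get_image(n); np.savez(f"{n}.npz",**im); cv2.imwrite(f"pics/{n}.png",cv2.resize(im["pixels"][...,::-1],(768,576),interpolation=cv2.INTER_CUBIC))
print(r.finger_overhang,r.current_t(),r.current_ee_rot())
E
```

```text
0.022 0.1 [ 1.30542505e-01  9.91442587e-01 -4.89995936e-04 -1.07495088e-04]
```

View pics/top.png

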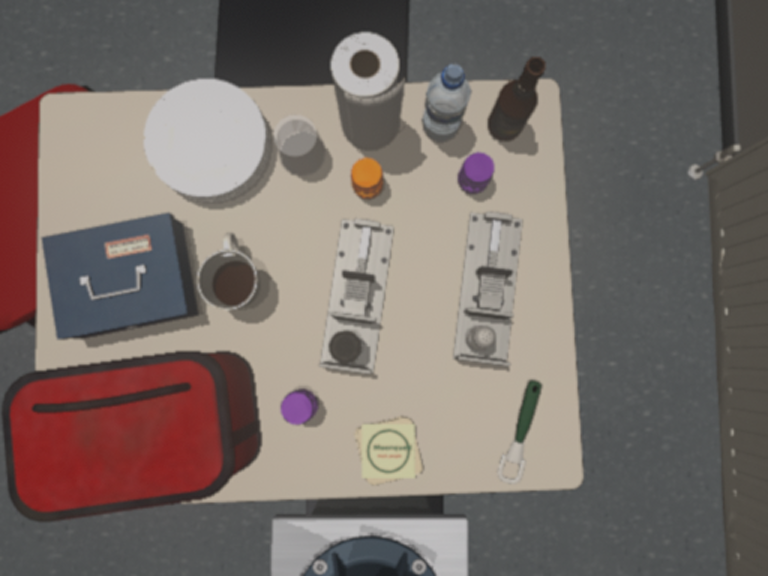

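View pics/side.png

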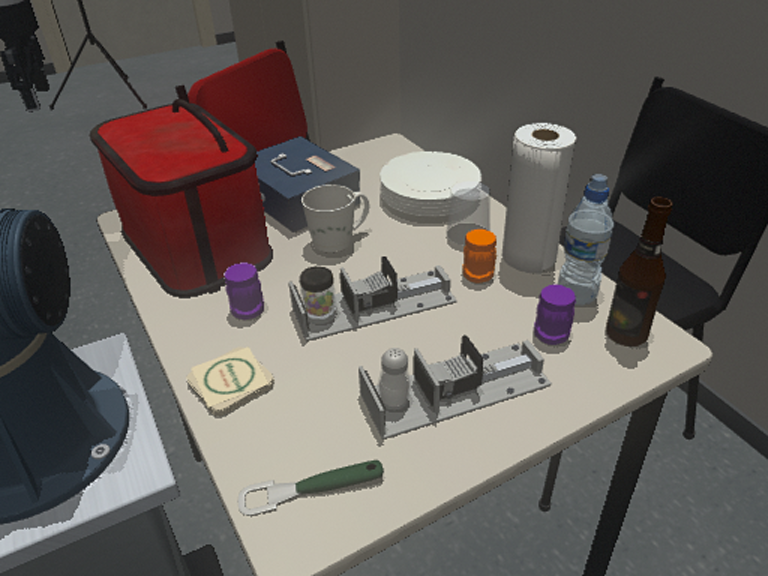

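The top view shows two holders. The left one, with its held thing at (345,347), has a black cap and is the sprinkle jar's. The right one, at (482,338), has a grey domed top; the side view shows it at (394,380) as a glass shaker with a perforated dome. So the right one is the target. The purple and orange jars at (298,407), (367,177), (477,172) are decoys. Next I'll measure it and confirm in a crop.

```bash
python3 - <<'E'
from h import *
im=dict(np.load("top.npz")); W=cloud(im); px=im["pixels"]
x0,x1,y0,y1=295,355,135,250
m=np.zeros((384,512),bool); m[y0:y1,x0:x1]=1
T=np.linalg.inv(im["camera_from_world"]); print("cam",T[:3,3].round(3))
g=(W[...,2]>.003)&(W[...,2]<.1)&m
def plane(u,v,z):
    d=T[:3,:3]@np.array([(u-im["cx"])/im["fx"],(v-im["cy"])/im["fy"],1]); return T[:3,3]+d*(z-T[2,3])/d[2]
# holder mask (differs from table colour)
print("heights", np.histogram(W[...,2][g],bins=np.arange(0,.1,.01)))
n,l,s,c=cv2.connectedComponentsWithStats(g.astype(np.uint8)); k=1+s[1:,4].argmax(); print(s[k])
P=W[l==k]; hull=P[:,:2].astype(np.float32); print("rect",cv2.minAreaRect(hull))
for a,b in((.003,.03),(.05,.065),(.065,.076),(.08,.1)):
    q=P[(P[:,2]>a)&(P[:,2]<b)]
    print(a,b,len(q),q.mean(0).round(4),q.min(0).round(4),q.max(0).round(4),cv2.minAreaRect(q[:,:2].astype(np.float32)))
cv2.imwrite("pics/crop.png",cv2.resize(px[y0:y1,x0:x1,::-1],None,fx=5,fy=5,interpolation=cv2.INTER_CUBIC))
E
```

```text
cam [ 0.416 -0.018  1.07 ]
heights (array([2496,  169,  188,  110,  396,  208,  108,   71,   69]), array([0.  , 0.01, 0.02, 0.03, 0.04, 0.05, 0.06, 0.07, 0.08, 0.09]))
[ 300  139   48  108 3475]
rect ((0.5270990133285522, -0.1926189363002777), (0.10569789260625839, 0.2687085270881653), 85.46708679199219)
0.003 0.03 2411 [ 0.5384 -0.1949  0.008 ] [ 0.3909 -0.2526  0.003 ] [ 0.6615 -0.1313  0.03  ] ((0.5270990133285522, -0.1926189363002777), (0.10569789260625839, 0.2687085270881653), 85.46708679199219)
0.05 0.065 288 [ 0.45   -0.1834  0.0565] [ 0.3991 -0.2268  0.05  ] [ 0.5522 -0.1404  0.0645] ((0.47367894649505615, -0.192752867937088), (0.08131776750087738, 0.14774125814437866), 79.97091674804688)
0.065 0.076 95 [ 0.5276 -0.1926  0.0715] [ 0.4251 -0.2227  0.065 ] [ 0.5524 -0.1594  0.0759] ((0.48764941096305847, -0.1903730183839798), (0.0506773367524147, 0.12867024540901184), 83.0265884399414)
0.08 0.1 171 [ 0.4425 -0.175   0.0906] [ 0.4272 -0.1927  0.0805] [ 0.4597 -0.1599  0.0975] ((0.44275474548339844, -0.17553934454917908), (0.032673709094524384, 0.03162689507007599), 44.00663375854492)
```

View pics/crop.png

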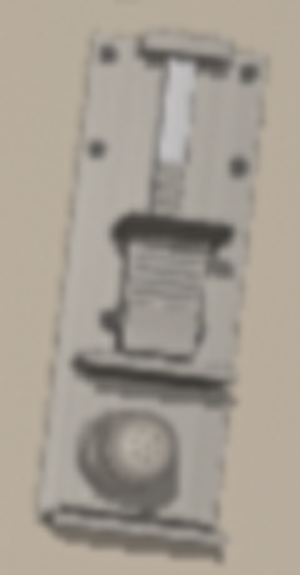

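The crop confirms a perforated grey dome at crop (140,450), with the jaw plate at (155,367), the ribbed pad at (165,295), the black tab at (175,228), and the end block at (185,48). Now the axis fit.

```bash
python3 - <<'E'
from h import *
im=dict(np.load("top.npz")); W=cloud(im); 
T=np.linalg.inv(im["camera_from_world"])
def plane(u,v,z):
    d=T[:3,:3]@np.array([(u-im["cx"])/im["fx"],(v-im["cy"])/im["fy"],1]); return (T[:3,3]+d*(z-T[2,3])/d[2]).round(4)
c=lambda a,b,z: plane(295+a/5-.4,135+b/5-.4,z)
print("TL,TR,BL base",c(92,35,.005),c(267,57,.005),c(40,515,.005))
print("tab top ends",c(118,218,.072),c(235,232,.072)," jaw ends",c(75,358,.061),c(232,380,.061)," block",c(140,40,.031),c(232,50,.031))
for s in("top","side"):
    V=cloud(dict(np.load(s+".npz"))).reshape(-1,3); V=V[(V[:,1]<-.13)&(V[:,1]>-.25)]
    for n,a,b,x0,x1 in(("tab",.066,.076,.5,.6),("jaw",.056,.066,.46,.52),("block",.025,.036,.63,.7),("pad",.038,.056,.49,.55),("dome",.085,.1,.4,.5)):
        q=V[(V[:,2]>a)&(V[:,2]<b)&(V[:,0]>x0)&(V[:,0]<x1)]
        if len(q)>5: print(s,n,len(q),np.median(q,0).round(4),q.min(0).round(4),q.max(0).round(4),[np.round(t,4) for t in cv2.minAreaRect(q[:,:2].astype(np.float32))])
E
```

```text
TL,TR,BL base [ 0.6547 -0.1665  0.005 ] [ 0.6435 -0.2555  0.005 ] [ 0.4117 -0.1377  0.005 ]
tab top ends [ 0.5518 -0.1685  0.072 ] [ 0.5452 -0.2237  0.072 ]  jaw ends [ 0.4862 -0.1488  0.061 ] [ 0.4758 -0.2233  0.061 ]  block [ 0.6464 -0.1867  0.031 ] [ 0.6414 -0.2324  0.031 ]
top tab 75 [ 0.5474 -0.1966  0.0727] [ 0.5409 -0.2227  0.0676] [ 0.5524 -0.1727  0.0759] [array([ 0.5474, -0.1977]), array([0.0507, 0.0081]), np.float64(82.3744)]
top jaw 85 [ 0.4819 -0.1896  0.0614] [ 0.4749 -0.2254  0.056 ] [ 0.4892 -0.1541  0.0645] [array([ 0.4808, -0.1893]), array([0.0719, 0.0093]), np.float64(82.5181)]
top block 100 [ 0.6449 -0.2047  0.0311] [ 0.6364 -0.2329  0.025 ] [ 0.6983 -0.1509  0.0359] [array([ 0.6683, -0.1907]), array([0.0973, 0.0351]), np.float64(40.5861)]
top pad 355 [ 0.5194 -0.194   0.0441] [ 0.49   -0.2215  0.0381] [ 0.5492 -0.1726  0.056 ] [array([ 0.5179, -0.1931]), array([0.0496, 0.0558]), np.float64(81.633)]
top dome 154 [ 0.443  -0.1749  0.092 ] [ 0.4272 -0.1924  0.0851] [ 0.4572 -0.1599  0.0975] [array([ 0.4425, -0.1753]), array([0.0308, 0.0312]), np.float64(60.7802)]
side tab 96 [ 0.5442 -0.2031  0.071 ] [ 0.5389 -0.2268  0.0661] [ 0.5524 -0.1771  0.0747] [array([ 0.5445, -0.2021]), array([0.0499, 0.0086]), np.float64(81.3834)]
side jaw 104 [ 0.4791 -0.1957  0.0607] [ 0.4719 -0.229   0.0561] [ 0.4876 -0.1557  0.0631] [array([ 0.479 , -0.1923]), array([0.0746, 0.0083]), np.float64(81.7969)]
side block 164 [ 0.6438 -0.2004  0.0305] [ 0.6351 -0.2352  0.0251] [ 0.6995 -0.1569  0.0357] [array([ 0.6652, -0.1972]), array([0.0896, 0.0375]), np.float64(34.0253)]
side pad 414 [ 0.5207 -0.1991  0.0435] [ 0.4901 -0.2276  0.038 ] [ 0.5496 -0.1738  0.0559] [array([ 0.5189, -0.1989]), array([0.0542, 0.0582]), np.float64(85.6881)]
side dome 165 [ 0.4376 -0.1847  0.0918] [ 0.4235 -0.1965  0.0851] [ 0.4543 -0.1671  0.0959] [array([ 0.4396, -0.1817]), array([0.0269, 0.0295]), np.float64(74.6416)]
```

```bash
cat >> h.py <<'E'
YAW=-0.133; AX=np.array([np.cos(YAW),np.sin(YAW),0]); f=(YAW+np.pi)/2; Q=[np.cos(f),np.sin(f),0,0]
TAB=np.array([.542,-.199,0])
E
python3 - <<'E'
from h import *
p=r.current_tool_pos(); r.move_linear([p[0],p[1],.42],vel=.25)
r.set_gripper(0.0,20)
h=TAB-.018*AX; h[2]=.42; r.move_to(h,Q); h[2]=.2; r.move_linear(h,vel=.25)
print(r.current_t(),r.current_q(),r.current_tool_pos(),r.current_contact_force(),r.current_opening())
from scipy.spatial.transform import Rotation as R
pos=r.current_tool_pos(); q=r.current_ee_rot(); im=optics.get_image("wrist"); 
T=np.eye(4);T[:3,:3]=R.from_quat(q).as_matrix();T[:3,3]=pos; im["camera_from_world"]=np.linalg.inv(T@im["mount"])
V=cloud(im).reshape(-1,3); V=V[(V[:,1]<-.13)&(V[:,1]>-.25)]
for n,a,b,x0,x1 in(("tab",.066,.076,.5,.6),("jaw",.056,.066,.46,.52)):
    k=V[(V[:,2]>a)&(V[:,2]<b)&(V[:,0]>x0)&(V[:,0]<x1)]
    if len(k)>5: print(n,len(k),[np.round(t,4) for t in cv2.minAreaRect(k[:,:2].astype(np.float32))])
cv2.imwrite("pics/w.png",im["pixels"][...,::-1])
E
```

```text
5.6083 [-4.41795015e-01  4.27531427e-01  1.67781826e+00  4.50105647e-08
  1.03444497e+00 -1.87977966e+00] [ 0.52473433 -0.19674746  0.20117715] [-0.10839148 -0.48669996  0.62344243] -0.001094023825187369
tab 588 [array([ 0.5474, -0.2021]), array([0.0513, 0.0083]), np.float64(83.0815)]
jaw 680 [array([ 0.4822, -0.1938]), array([0.073 , 0.0063]), np.float64(82.7091)]
```

View pics/w.png

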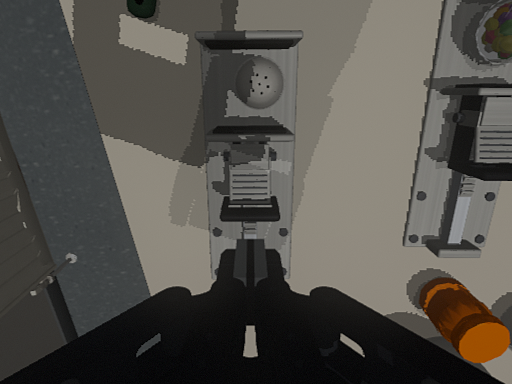

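The wrist view shows the grey-domed shaker at (260,82), the pad at (250,180) and the tab at (250,208). The fingers are in line with them, so I'll descend and press.

```bash
sed -i 's/^TAB=.*/TAB=np.array([.543,-.2007,0])/' h.py
python3 - <<'E'
from h import *
h=TAB-.016*AX; h[2]=.09; r.move_linear(h,Q,vel=.12)
f0=np.array(r.current_contact_force()); print(r.current_t(),f0.round(2))
while h[2]>.055:
    h[2]-=.0015; r.move_linear(h,vel=.03); f=r.current_contact_force()-f0
    print(h[2].round(4),r.current_tool_pos()[2].round(4),f.round(1))
    if f[2]>14 or np.hypot(f[0],f[1])>12: break
print(r.current_t())
E
```

```text
6.725 [ 0.28 -0.33  0.28]
0.0885 0.0889 [-0.7  0.7  0.2]
0.087 0.0869 [-0.4  0.1 -0.6]
0.0855 0.0854 [-0.7  0.3 -0.7]
0.084 0.0839 [-0.5 -0.3 -0.5]
0.0825 0.0824 [-0.5  1.1 -1.3]
0.081 0.0809 [-0.5 -0.  -0.3]
0.0795 0.0794 [0.5 0.2 0.5]
0.078 0.0779 [-0.9  0.1  0.6]
0.0765 0.0764 [ 0.2  0.9 -0.2]
0.075 0.0749 [-1.3  0.3 -0.3]
0.0735 0.0734 [-0.1  0.4  0. ]
0.072 0.0719 [ 0.3  0.1 -0.3]
0.0705 0.0704 [ 0.3  0.1 -0.4]
0.069 0.0689 [-0.1  0.5 -0.3]
0.0675 0.0674 [-0.6 -0.1 -0.1]
0.066 0.0659 [ 0.2  1.  -1. ]
0.0645 0.0647 [1.1 0.  2. ]
0.063 0.0632 [0.5 0.4 4.7]
0.0615 0.0616 [ 0.9 -1.   5.3]
0.06 0.0603 [-0.2  1.   7.6]
0.0585 0.0598 [-0.4  2.2 17.4]
11.975
```

```bash
python3 - <<'E'
from h import *
h0=TAB-.016*AX; h0[2]=.0588
d=0
while d<.105:
    d+=.010 if d<.075 else .003; r.move_linear(h0+d*AX,vel=.06); f=np.array(r.current_contact_force()); p=r.current_tool_pos()
    print(round(d,3),round((p-h0)@AX,4),p[2].round(4),f.round(1),round(f@AX,1))
    if -f@AX>(15 if d>.06 else 12) or f[2]>40: break
print(r.current_t())
E
```

```text
0.01 0.0111 0.06 [ 1.8  1.4 14.3] 1.6
0.02 0.0211 0.06 [ 2.3  1.7 14.4] 2.0
0.03 0.0311 0.06 [ 1.3  2.5 14.5] 1.0
0.04 0.0411 0.06 [ 1.1  2.7 13.1] 0.7
0.05 0.051 0.06 [ 1.9  2.5 12.8] 1.6
0.06 0.0611 0.06 [ 1.9  4.  13.3] 1.4
0.07 0.071 0.06 [ 1.3  2.3 13.6] 1.0
0.08 0.081 0.06 [ 2.   2.3 13.1] 1.7
0.083 0.0838 0.06 [ 0.9  2.3 12.3] 0.6
0.086 0.0867 0.06 [ 1.7  3.5 13.4] 1.3
0.089 0.0897 0.06 [ 1.6  2.5 12.8] 1.3
0.092 0.092 0.0598 [-2.   3.6 15.5] -2.4
0.095 0.0935 0.0596 [-11.3   3.7  19.7] -11.7
0.098 0.0938 0.0596 [-31.1   5.5  32.8] -31.6
16.0083
```

```bash
python3 - <<'E'
from h import *
h=TAB-.016*AX+.0945*AX; h[2]=.0588; r.move_linear(h,vel=.06)
h[2]=.2; r.move_linear(h,vel=.15)
print(r.current_t(),r.current_contact_force())
for a in ("top","side"):
    im=optics.get_image(a); V=cloud(im).reshape(-1,3); V=V[(V[:,1]<-.13)&(V[:,1]>-.26)]
    for n,a1,b,x0,x1 in(("tab",.066,.076,.5,.7),("jaw",.056,.066,.46,.6),("dome",.085,.1,.4,.5)):
        q=V[(V[:,2]>a1)&(V[:,2]<b)&(V[:,0]>x0)&(V[:,0]<x1)]
        if len(q)>5: print(a,n,len(q),[np.round(t,4) for t in cv2.minAreaRect(q[:,:2].astype(np.float32))])
cv2.imwrite("pics/s2.png",cv2.resize(im["pixels"][150:320,200:400,::-1],None,fx=3.5,fy=3.5))
E
```

```text
17.35 [-0.32215678 -0.03219729 -0.74974455]
top tab 41 [array([ 0.6937, -0.1708]), array([0.0113, 0.0404]), np.float64(0.1535)]
side tab 179 [array([ 0.6617, -0.1948]), array([0.1068, 0.0403]), np.float64(30.546)]
side jaw 104 [array([ 0.5656, -0.2025]), array([0.0732, 0.0075]), np.float64(82.836)]
side dome 158 [array([ 0.4385, -0.1811]), array([0.0269, 0.0291]), np.float64(27.4695)]
```

View pics/s2.png

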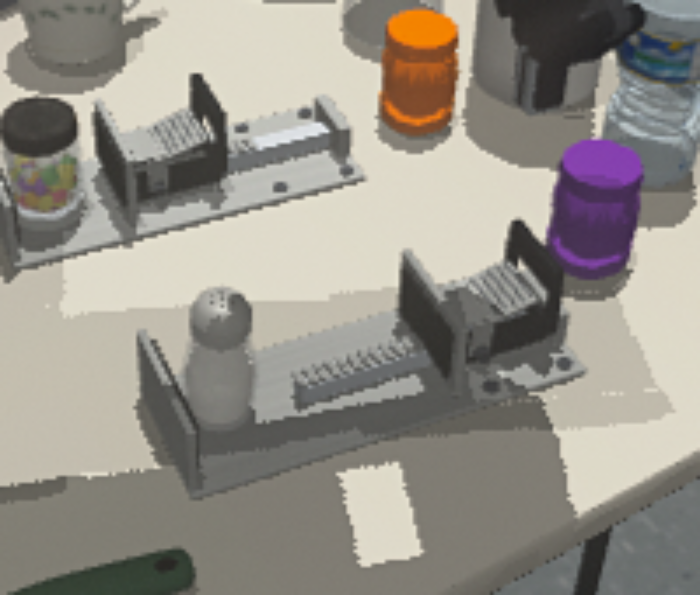

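The stop now sits against the end block, with the tab at (535,270) and the pad up. The jaw moved 87 mm, the force rose sharply at the end, and the shaker still stands at (220,360). Handing in.

```bash
python3 -c "
from h import *
print(r.hand_in())"
```

```text
the job is handed in; nothing more can be done
None
```

I freed the sugar shaker and handed the job in; no verdict came back. With the release pad held down, its stop slid back about 87 mm until it hit the end block, and the shaker is still standing where it was.

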